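# Set up the tiered counter display stand

## Robot

A 7-joint arm with a two-finger parallel gripper is mounted at the origin on the work surface. World frame = base frame: x ahead of the robot, y to its left, z up, the work surface at z = 0. Lengths are in m, angles in rad, forces in N, time in s.
With the tool pointing down it reaches from about 0.425 to 0.925 m from the base axis. Payload 6.8 kg.
Tool frame: the origin (TCP) lies on the centre line of the jaws, within the pads' length; the fingertips stand manip.tip_extent ahead of it and the grasp point (between the pads) lies 5 mm behind it (manip.tip_extent is the distance from the TCP to the fingertips, in m); z points along the fingers, x is the direction in which the jaws open and shut, and the axes are right-handed (so a half turn about z gives the same grasp; the last joint's range is limited). The gripper opens to 88 mm and grips with 3 to 60 N. Pads are 20 mm wide; open, the fingers measure 115 mm over their backs; the gripper's body (75 mm by 178 mm) begins 61 mm behind the grasp point.
Start: joints at [-1.45, 0.477, 0.022, 1.555, -0.011, 1.109, -0.083], TCP at [0.153, 0.657, 0.237] pointing down, gripper open.
Joint ranges: [-2.96, 2.96], [-0.34, 2.1], [-1.41, 1.46], [0.24, 2.44], [-1.37, 4.51], [0.17, 1.92], [-2.96, 2.96]. Speed limits (rad/s): [2.39, 2.39, 3.14, 3.14, 3.14, 3.14, 3.14].

## Interface

Orientations are given as a unit quaternion [w, x, y, z].
In Python, from cell import manip gives the robot as it stands. Calls block until the motion is done:
- manip.movep(position, orientation): joint-space move of the TCP to a pose.
- manip.servo_line(position, ori=None, v=0.15, f_stop=None): straight line of the TCP; ori=None keeps the orientation; v is the mean speed in m/s. With f_stop (N) it stops when the force on the tool has changed by that much, and returns True; else False.
- manip.goto_joints(angles): joint-space move.
- manip.move_gripper(opening, effort=None): finger opening in m; effort is the grip in N (None keeps the last); returns when the fingers have stopped.
- manip.pause(seconds).
- manip.solve_ik(position, orientation): joint angles nearest the present ones, or None.
- manip.grab_frame(name): name is "scene" or "side" or "wrist"; returns (picture, depth): 384x512x3 uint8, red, green, blue; 384x512 float32, m along the optical axis (not along the pixel's ray), 0 where there is no reading.
- manip.camera_params(name): a dict with "fov_y" (degrees; the focal length in pixels is half the picture's height over the tangent of half this angle, whatever the lens; pixels are square), "cx", "cy" (the principal point, pixels), "dist" ([k1, k2, p1, p2, k3] as OpenCV has them; the pictures are not rectified), "view" (4x4, takes a point from world to camera coordinates). Camera axes: x right, y up, looking along -z (the intrinsics and any distortion apply to the point x, -y, -z); pixel columns grow to the right and rows downward; lengths in m; the calibration is good to about 2 mm. A picture is of the moment at which its call begins: read the wrist's pose just before it. camera_params takes no time and is no camera call; for the wrist camera it gives the pose at the moment of the call.
A pose or a line that the arm cannot do raises manip.IKError and nothing moves.
- manip.finish_job(): hands the job in, once; it reports no verdict.
Readings, each from a call of its own:
- manip.get_time_s(): time.
- manip.get_joints(): joint angles.
- manip.get_qd(): joint speeds.
- manip.get_tau(): joint torques, N m.
- manip.get_tcp_pos(): TCP position.
- manip.get_ee_rot(): TCP orientation.
- manip.get_force(): force on the tool from outside, world axes, zero at the start.
- manip.get_wrist_torque(): the same for the moment, N m.
- manip.get_opening(): finger opening in m.
Only numpy, scipy, OpenCV 4.12 (cv2) and the standard library are available. Lean on these libraries where they do the work, as an engineer would, in place of code of your own. Each camera call takes 0.05 s, during which the arm holds its last target. There are 200 camera calls.

## Task

Set up the display stand on the shop counter: with the scraper block, not the fingers, sweep all the old price tags off the deck of the green base into the black gutter at its end. Next seat the lower tray (the one with yellow packs) fully home on the four posts of the base, and after that the upper tray fully home on the four posts of the lower tray. Finally have every small tan jar from the counter standing upright on the upper tray and the scraper standing on its blue mat, without disturbing the oil bottle, the carton and the can.

Things in the scene. Friction and masses are not known exactly. Their poses are not given: they have to be found in the camera images.
- base: Fixed green stand base, origin at the counter under the centre of its deck. Deck 240 mm along x, 156 along y, its top at 20 mm. Four steel posts at x +-108, y +-66 mm: 16 mm thick up to a shoulder 80 mm above the origin, then a tapered pin, 8 mm thick, up to 98 mm. Lips 6 mm high and 6 wide along the -x edge and both long edges; the +x edge (x = 120 mm) is open to the gutter.
- gutter (a point): Middle of the floor of the black gutter fixed to the base's +x end: x = 120 to 180 mm and y +-72 mm inside in the base's frame, floor 3 mm above the counter (17 mm below the deck), walls 32 mm high.
- base_seat (a point): Where the lower tray's origin belongs when seated: on the base's axis, at the height of the post shoulders (80 mm above the base's origin); axes as the base.
- lower_tray: Loose pale wooden tray, 0.45 kg, 240 mm along x, 156 along y, 8 thick; origin at the centre of its underside. Square through-holes, 14 mm wide, at x +-108, y +-66 mm, go over the base's pins; it rests on the shoulders, either way round. Own posts at x +-86, y +-66 mm: 16 mm thick to a shoulder at 68 mm, then an 8 mm tapered pin to 86. Fixed yellow packs: x +-60 to +-90, y +-45, top 44 mm.
- lower_handle (a point): Grip of the lower tray's dark carry handle, 51 mm above the tray's origin: centre of a bar 64 mm long along the tray's y, 12 thick in x, 14 high (44 to 58 mm above the origin), on two legs 10 mm wide at y +-27 mm. Pinch it along x from above. Axes as the tray.
- lower_seat (a point): Where the upper tray's origin belongs when seated: on the lower tray's axis, at the height of its post shoulders (68 mm above the lower tray's origin); axes as the lower tray.
- upper_tray: Loose darker wooden tray, no posts, 0.35 kg, 200 mm along x, 156 along y, 8 thick; origin at the centre of its underside. Square through-holes, 14 mm wide, at x +-86, y +-66 mm, go over the lower tray's pins, either way round. A lip 5 mm wide and 8 high runs round its edge. Jars stand on its top, 8 mm above the origin.
- upper_handle (a point): Grip of the upper tray's red carry handle, 51 mm above the tray's origin: centre of a bar 64 mm long along the tray's y, 12 thick in x, 14 high (44 to 58 mm above the origin), on two legs 10 mm wide at y +-27 mm. Pinch it along x from above. Axes as the tray.
- scraper: Scraper block standing upright, 0.18 kg: black rubber foot 30 mm along x, 96 mm along y, 26 mm high, with an orange grip above it 24 mm along x, 70 mm along y, from 26 to 70 mm high; origin at the centre of its underside. Pinch the grip along x from above and push with the wide faces of the foot.
- mat: Fixed thin blue mat, 85 mm along x, 130 mm along y, 3 mm thick, where the scraper lives; origin at the centre of its underside.
- jar1: Squat tan grocery jar with a white label band, straight-sided, 50 mm diameter, 65 mm high, 0.2 kg, standing on the counter; origin at the centre of its underside, z up its axis. It may be absent (2 or 3 of the 4 jars are there).
- jar2: Squat tan grocery jar with a white label band, straight-sided, 50 mm diameter, 65 mm high, 0.2 kg, standing on the counter; origin at the centre of its underside, z up its axis. It may be absent (2 or 3 of the 4 jars are there).
- jar3: Squat tan grocery jar with a white label band, straight-sided, 50 mm diameter, 65 mm high, 0.2 kg, standing on the counter; origin at the centre of its underside, z up its axis. It may be absent (2 or 3 of the 4 jars are there).
- jar4: Squat tan grocery jar with a white label band, straight-sided, 50 mm diameter, 65 mm high, 0.2 kg, standing on the counter; origin at the centre of its underside, z up its axis. It may be absent (2 or 3 of the 4 jars are there).
- tag1: Loose red plastic price tag with a white face, 30 x 24 x 8 mm, lying flat on the deck of the base; origin at the centre of its underside, x along the 30 mm. It may be absent (2 to 4 tags are there).
- tag2: Loose red plastic price tag with a white face, 30 x 24 x 8 mm, lying flat on the deck of the base; origin at the centre of its underside, x along the 30 mm. It may be absent (2 to 4 tags are there).
- tag3: Loose red plastic price tag with a white face, 30 x 24 x 8 mm, lying flat on the deck of the base; origin at the centre of its underside, x along the 30 mm. It may be absent (2 to 4 tags are there).
- tag4: Loose red plastic price tag with a white face, 30 x 24 x 8 mm, lying flat on the deck of the base; origin at the centre of its underside, x along the 30 mm. It may be absent (2 to 4 tags are there).
- oil_bottle: Bystander: tall tan bottle, 70 mm diameter, 200 mm high; origin at the centre of its underside. Leave it alone.
- carton: Bystander: yellow carton 70 x 100 x 120 mm; origin at the centre of its underside. Leave it alone.
- can: Bystander: low food can, 72 mm diameter, 55 mm high; origin at the centre of its underside. Leave it alone.
Things that resemble listed ones, but are neither listed nor needed, are in the scene too. Leave any red look-alike of the jar3 alone. What is shaped like the jar4 but orange is not meant.

How it is judged:
By the outcome, as a careful person would: the job done as asked, in the order asked, and still so for the second after the job is handed in, with the robot touching nothing.
Of tag1, tag2, tag3, tag4 only 2 to 4 are there at a start; the rules pass over those that are not, and their reading is None.
Of jar1, jar2, jar3, jar4 only 2 to 3 are there at a start; the rules pass over those that are not, and their reading is None.
At some moment in a run one of jar1, jar2, jar3, jar4, upper_tray may be knocked a few centimetres aside while the robot is not near it.
It also fails if it takes over 210 s, if anything falls off the work surface, if the arm or the gripper's body presses on something with over 40 N, if the wrist force passes 120 N, or if a joint passes its speed limit or range.

## Working session

There is one attempt and no reset: what is moved stays moved. The work goes in short steps, each a Python script; the robot and the scene stay as the last script left them, time stands still between calls to the robot, and variables do not carry over. Pictures are saved under pics/ and viewed, about 12 in all and at most 16, crops included, and the job is handed in when it is done.

```bash
ls; mkdir -p pics
cat > h.py <<'E'
import numpy as np, cv2
from cell import manip
def cam(n):
    p=manip.camera_params(n); f=192/np.tan(np.radians(p['fov_y'])/2)
    K=np.array([[f,0,p['cx']],[0,f,p['cy']],[0,0,1.]]); return K,np.array(p['dist'],float),np.array(p['view'],float)
def grab(n):
    c=cam(n); im,d=manip.grab_frame(n); return im,d,c
def save(im,name): cv2.imwrite('pics/'+name,cv2.cvtColor(im,cv2.COLOR_RGB2BGR))
def ray(c,uv):
    K,D,V=c; n=cv2.undistortPoints(np.array(uv,float).reshape(-1,1,2),K,D).reshape(-1,2)
    d=np.c_[n[:,0],-n[:,1],-np.ones(len(n))]; R=V[:3,:3]; return -R.T@V[:3,3], d@R
def onplane(c,uv,z):
    o,d=ray(c,uv); return o+d*((z-o[2])/d[:,2])[:,None]
def cloud(c,depth):
    H,W=depth.shape; u,v=np.meshgrid(np.arange(W),np.arange(H)); o,d=ray(c,np.c_[u.ravel(),v.ravel()])
    return (o+d*depth.reshape(-1,1)).reshape(H,W,3)
def quat(yaw):  # tool down, jaw (tool x) along yaw
    return [0,np.cos(yaw/2),np.sin(yaw/2),0]
E
python3 - <<'E'
from h import *
for n in ('scene','side','wrist'):
    im,d,c=grab(n); save(im,n+'0.png'); np.savez('/tmp/%s0.npz'%n,im=im,d=d,K=c[0],D=c[1],V=c[2])
    print(n,-c[2][:3,:3].T@c[2][:3,3],c[1],(d>0).mean())
print(manip.get_tcp_pos(),manip.get_ee_rot(),manip.tip_extent,manip.get_time_s())
E
```

```text
pics
scene [1.23647838 0.36124181 1.12152795] [-0.10822645  0.          0.          0.          0.        ] 0.9962310791015625
side [ 0.21713452 -0.92003604  0.9711798 ] [-0.10975957  0.          0.          0.          0.        ] 0.9957631429036459
wrist [0.08295685 0.67349542 0.38394193] [-0.03205928  0.          0.          0.          0.        ] 0.996185302734375
[0.15300919 0.65701877 0.23593611] [ 4.54411572e-04  7.83189660e-01  6.21782526e-01 -4.90026299e-04] 0.014 0.15
```

```bash
cd pics; python3 -c "
import cv2,numpy as np
a=cv2.imread('scene0.png');b=cv2.imread('side0.png')
cv2.imwrite('s0b.png',cv2.resize(a,(800,600)));cv2.imwrite('d0b.png',cv2.resize(b,(800,600)))"
```

```text
(no output)
```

View pics/s0b.png

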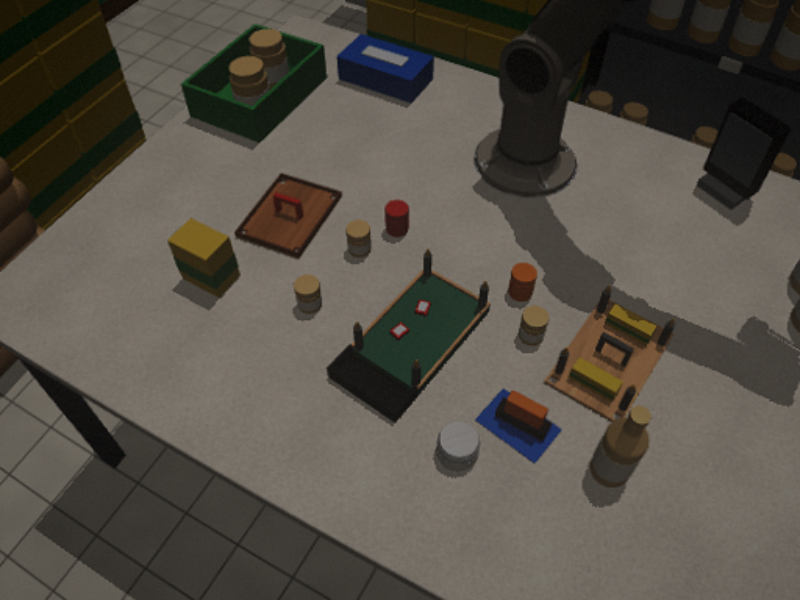

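View pics/d0b.png

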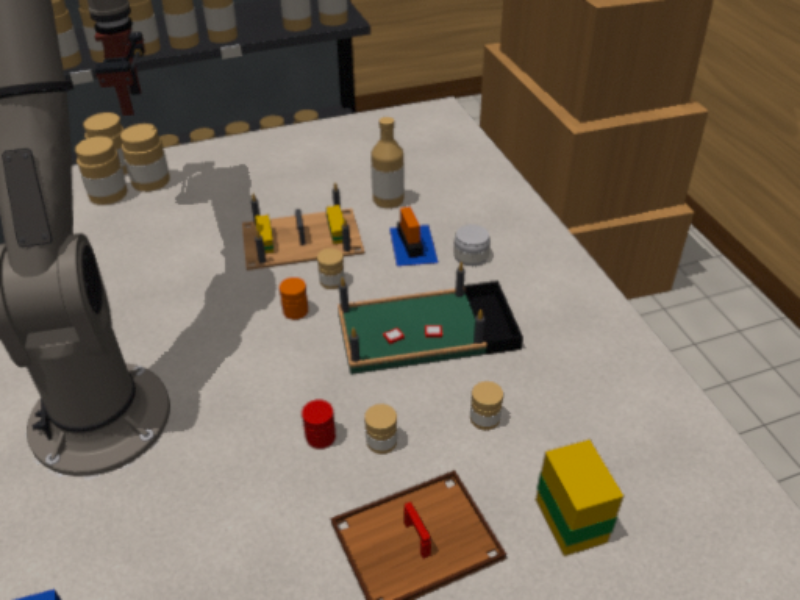

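Scene and side views show two tags on the deck. There are three tan jars, at scene pixels (of 800x600) (358,238), (308,293) and (533,325). The red and orange look-alikes sit next to them, and the scraper is on its mat at (525,415). Next I'll build a top-down map from the depth.

```bash
cat > m.py <<'E'
from h import *
def load(n):
    z=np.load('/tmp/%s0.npz'%n); c=(z['K'],z['D'],z['V']); return z['im'],z['d'],c
def blob(im,d,c,lo,hi,zr,box=None):
    """world points with hsv in range, height in zr"""
    h=cv2.cvtColor(im,cv2.COLOR_RGB2HSV); P=cloud(c,d)
    m=cv2.inRange(h,lo,hi)>0; m&=(d>0)&(P[...,2]>zr[0])&(P[...,2]<zr[1])
    if box: m&=(P[...,0]>box[0])&(P[...,0]<box[1])&(P[...,1]>box[2])&(P[...,1]<box[3])
    return P[m]
E
python3 - <<'E'
from m import *
S=800; X0,Y0,r=0.1,-0.62,0.0016
out=np.zeros((600,800,3),np.uint8); H=np.full((600,800),-1.)
for n in('scene','side'):
    im,d,c=load(n); P=cloud(c,d); k=(d>0)&(P[...,2]<0.25)
    p=P[k]; col=im[k].astype(float)*(1.8 if n=='scene' else 1.2)
    i=((p[:,0]-X0)/r).astype(int); j=((0.62-p[:,1])/r).astype(int)
    ok=(i>=0)&(i<600)&(j>=0)&(j<800); i,j,p,col=i[ok],j[ok],p[ok],col[ok]
    o=np.argsort(p[:,2]); i,j,p,col=i[o],j[o],p[o],col[o]
    up=p[:,2]>H[599-i,j]-0.004
    i,j,p,col=i[up],j[up],p[up],col[up]
    out[599-i,j]=np.clip(col,0,255); H[599-i,j]=p[:,2]
    t=P[(d>0)&(abs(P[...,2])<0.01)]; print(n,'table z',np.median(t[:,2]),t[:,2].std())
save(out,'top0.png')
E
```

```text
scene table z -0.00018406338992482674 0.0028147417211315745
side table z 0.0017862067786983404 0.002580867642974717
```

View pics/top0.png

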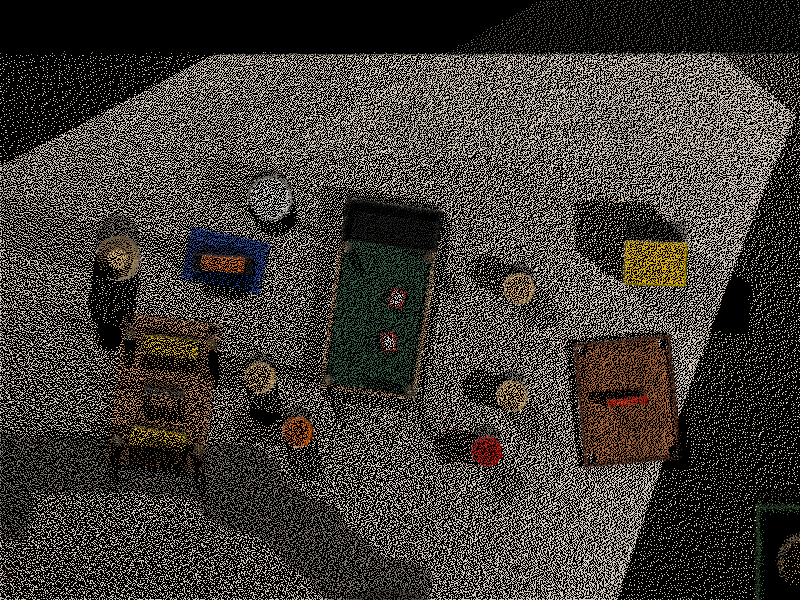

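The top map (1.6 mm per pixel) gives, in metres (x, y):

| Thing | x | y |
|---|---|---|
| Base | 0.546 | 0.01 |
| Scraper | 0.637 | 0.26 |
| Lower tray | 0.42 | 0.356 |
| Upper tray | 0.42 | -0.38 |
| Jar | 0.454 | 0.204 |
| Jar | 0.425 | -0.20 |
| Jar | 0.596 | -0.209 |

Next I'll take wrist looks at the scraper and the base.

```bash
cat >> h.py <<'E'
from scipy.spatial.transform import Rotation as Rn
def toolR(): return Rn.from_quat(np.roll(manip.get_ee_rot(),-1)).as_matrix()
def look(x,y,name,yaw=0.0,z=0.36):
    """put wrist camera over x,y; yaw = jaw direction"""
    R=Rn.from_quat(np.roll(quat(yaw),-1)).as_matrix()
    o=np.array([x,y,z])-R@OFF; o[2]=z
    manip.movep(list(o),quat(yaw)); manip.pause(.2)
    im,d,c=grab('wrist'); save(im,name+'.png'); np.savez('/tmp/%s0.npz'%name,im=im,d=d,K=c[0],D=c[1],V=c[2]); return im,d,c
E
python3 - <<'E'
from h import *
K,D,V=cam('wrist'); R=toolR(); p=np.array(manip.get_tcp_pos())
off=R.T@(-V[:3,:3].T@V[:3,3]-p); print('off',off,'axis',R.T@(V[:3,:3].T@[0,0,-1]),K[0,0])
# camera ray hit ground relative
import h
hit=onplane((K,D,V),[[256,192]],0.03)[0]; print('hit',hit,p)
# choose OFF so optical axis hits plane z=.05 at TCP z=.36
ax=R.T@(V[:3,:3].T@[0,0,-1]); s=(0.36-0.05-off[2])/ax[2]
OFF=(off+ax*s); OFF[2]=0; print('OFF',OFF)
open('h.py','a').write('OFF=np.array(%s)\n'%OFF.tolist())
h.OFF=OFF
look(.637,.26,'wscr'); print(manip.get_joints())
look(.546,.012,'wbase'); print(manip.get_joints(),manip.get_time_s())
a=cv2.imread('pics/wscr.png');b=cv2.imread('pics/wbase.png'); cv2.imwrite('pics/w1.png',cv2.resize(np.hstack([a,b]),(800,300)))
E
```

```text
off [ 1.08860121e-05 -7.19489680e-02 -1.48139976e-01] axis [-3.19539510e-04  2.63024785e-01  9.64789024e-01] 302.6410198987507
hit [0.171845   0.65384019 0.03      ] [0.15300919 0.65701877 0.23593611]
OFF [-0.00014085  0.05295105  0.        ]
[-0.87531175  0.50001495  0.5262145   1.32386495 -0.24777865  1.38244406
 -0.35554513]
[-0.76692037  0.18763287  0.63081203  1.72451628 -0.11490869  1.26716219
 -0.10827845] 3.8583
```

View pics/w1.png

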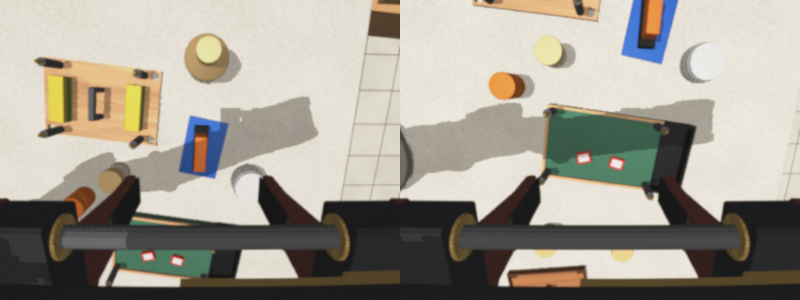

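Wrist views, with image right = +x and up = +y. The left half shows the lower tray, the bottle, and the scraper on its mat at (202,150). The right half shows the base with two tags at (584,158) and (616,163). Next: numeric fits.

```bash
cat >> m.py <<'E'
def rect(P):
    (c,s,a)=cv2.minAreaRect(P[:,:2].astype(np.float32)*1000); s=list(s)
    if s[0]<s[1]: s=s[::-1]; a+=90
    a=(a+90)%180-90   # direction of long side
    return np.array(c)/1000,np.array(s)/1000,np.radians(a)
def posts(P,c0,yaw,hx,hy,zr,rad=.02):
    """mean of points in height band near the 4 predicted posts -> centre,yaw by rigid fit"""
    R=np.array([[np.cos(yaw),-np.sin(yaw)],[np.sin(yaw),np.cos(yaw)]])
    L=np.array([[hx,hy],[hx,-hy],[-hx,hy],[-hx,-hy]]); Q=P.reshape(-1,3); A=[];B=[]
    for l in L:
        w=c0+R@l; k=(np.hypot(*(Q[:,:2]-w).T)<rad)&(Q[:,2]>zr[0])&(Q[:,2]<zr[1])
        if k.sum()>4: A.append(l);B.append(Q[k,:2].mean(0)); print('  post',l,k.sum(),B[-1]-w)
    A=np.array(A);B=np.array(B);a,b=A-A.mean(0),B-B.mean(0)
    t=np.arctan2((a[:,0]*b[:,1]-a[:,1]*b[:,0]).sum(),(a*b).sum())
    R=np.array([[np.cos(t),-np.sin(t)],[np.sin(t),np.cos(t)]]); c=B.mean(0)-R@A.mean(0)
    print('  resid mm',np.round(1000*(B-(A@R.T+c)),1).tolist()); return c,t
E
python3 - <<'E'
from m import *
im,d,c=load('wbase'); P=cloud(c,d)
g=blob(im,d,c,(65,60,30),(95,255,200),(.012,.028),(.4,.72,-.12,.13)); C,s,a=rect(g); print('green',C,s,np.degrees(a),g[:,2].mean())
cc,t=posts(P,C-.003*np.array([np.cos(a),np.sin(a)]),a,.108,.066,(.083,.11)); print('base',cc,np.degrees(t))
r=np.concatenate([blob(im,d,c,l,h,(.018,.04),(.4,.72,-.12,.13)) for l,h in(((0,120,100),(6,255,255)),((172,120,100),(180,255,255)))])
R=np.array([[np.cos(t),-np.sin(t)],[np.sin(t),np.cos(t)]]); q=(r[:,:2]-cc)@R
n,lab,_,_=0,0,0,0
_,lab,cen=cv2.kmeans(q.astype(np.float32),2,None,(3,50,1e-6),3,cv2.KMEANS_PP_CENTERS)
for k in(0,1): z=q[lab.ravel()==k]; print('tag',z.mean(0),z.min(0),z.max(0))
im,d,c=load('wscr'); P=cloud(c,d)
o=blob(im,d,c,(5,150,120),(17,255,255),(.062,.08),(.55,.72,.17,.34)); print('scr',rect(o),o[:,2].mean(),len(o))
b=blob(im,d,c,(105,120,80),(125,255,255),(-.01,.015),(.55,.75,.15,.38)); print('mat',rect(b))
w=blob(im,d,c,(5,50,100),(25,200,255),(-.005,.017),(.28,.58,.25,.47)); C,s,a=rect(w); print('ltray',C,s,np.degrees(a))
cc,t=posts(P,C,a,.086,.066,(.072,.1)); print('lt',cc,np.degrees(t))
k=(P[...,2]>.048)&(P[...,2]<.07)&(np.hypot(P[...,0]-C[0],P[...,1]-C[1])<.045)&(d>0); print('handle',rect(P[k]))
E
```

```text
green [0.55342316 0.01398003] [0.23227997 0.14013718] -8.206787109375 0.020199090202866653
  post [0.108 0.066] 33 [-0.00236502  0.00211972]
  post [ 0.108 -0.066] 35 [-0.00172621  0.0025774 ]
  post [-0.108  0.066] 33 [-0.00010484  0.00125677]
  post [-0.108 -0.066] 20 [0.00090162 0.0023323 ]
  resid mm [[-1.4, -0.2], [-1.1, 0.3], [0.9, -0.6], [1.6, 0.5]]
base [0.54963027 0.01647981] -8.083822417968742
tag [-0.03273705 -0.02137866] [-0.04991117 -0.03755348] [-0.01537024 -0.00780253]
tag [ 0.03730985 -0.02401601] [ 0.02180026 -0.03934843] [ 0.05407187 -0.01238058]
scr (array([0.63828119, 0.26566266]), array([0.06743382, 0.02285792]), np.float64(1.5211340982612624)) 0.07290268724133982 673
mat (array([0.64442761, 0.26043677]), array([0.12649134, 0.08109642]), np.float64(1.3609513502796124))
ltray [0.42101636 0.35579031] [0.26498135 0.16990097] -5.909187316894531
  post [0.086 0.066] 33 [ 0.01415186 -0.0001704 ]
  post [ 0.086 -0.066] 33 [0.01047126 0.00221898]
  post [-0.086  0.066] 40 [0.01502089 0.00403173]
  post [-0.086 -0.066] 43 [0.01223664 0.00550151]
  resid mm [[-0.1, -0.8], [-0.7, 1.2], [0.2, -0.7], [0.6, 0.4]]
lt [0.43398652 0.35868577] -7.277727399760385
handle (array([0.43288083, 0.35828058]), array([0.06230599, 0.01095552]), np.float64(1.4475606778803518))
```

```bash
cat >> h.py <<'E'
BC=np.array([.54963,.01648]); BY=np.radians(-8.08)
def bw(x,y): c,s=np.cos(BY),np.sin(BY); return BC+np.array([c*x-s*y,s*x+c*y])
def P3(xy,z): return [float(xy[0]),float(xy[1]),float(z)]
E
python3 - <<'E'
from h import *
y=np.radians(-2.85); s=np.array([.6383,.2657])
manip.move_gripper(.05,30)
manip.movep(P3(s,.15),quat(y)); manip.servo_line(P3(s,.050),v=.12)
manip.move_gripper(.0,30); print('open',manip.get_opening(),manip.get_tcp_pos())
f0=np.array(manip.get_force())
manip.servo_line(P3(s,.20),v=.2); print('w',np.array(manip.get_force())-f0)
manip.movep(P3(bw(-.075,-.004),.20),quat(BY))
manip.servo_line(P3(bw(-.075,-.004),.077),v=.15)
print(manip.servo_line(P3(bw(-.075,-.004),.062),v=.03,f_stop=4),manip.get_tcp_pos())
z=manip.get_tcp_pos()[2]+.001
manip.servo_line(P3(bw(-.075,-.004),z),v=.05)
print(manip.servo_line(P3(bw(.122,-.004),z),v=.10,f_stop=25),manip.get_force(),manip.get_tcp_pos())
manip.servo_line(P3(bw(.115,-.004),.20),v=.2)
manip.movep(P3(s,.20),quat(y)); print(manip.get_opening(),manip.get_time_s())
A=[]
for n,b in(('scene',(195,290,150,280)),('side',(205,345,170,245))):
    im,d,c=grab(n); A.append(cv2.resize(im[b[2]:b[3],b[0]:b[1]],(400,380)))
save(np.hstack(A),'sweep.png')
E
```

```text
open 0.02382597165841629 [0.63851201 0.26582226 0.05037206]
w [ 0.26028517 -0.39048679 -2.66858834]
True [0.47536279 0.02332399 0.06680184]
False [ 0.78844664  0.13020894 -0.87268528] [ 0.66948957 -0.00450776  0.06782256]
0.02361318786528417 14.9
```

View pics/sweep.png

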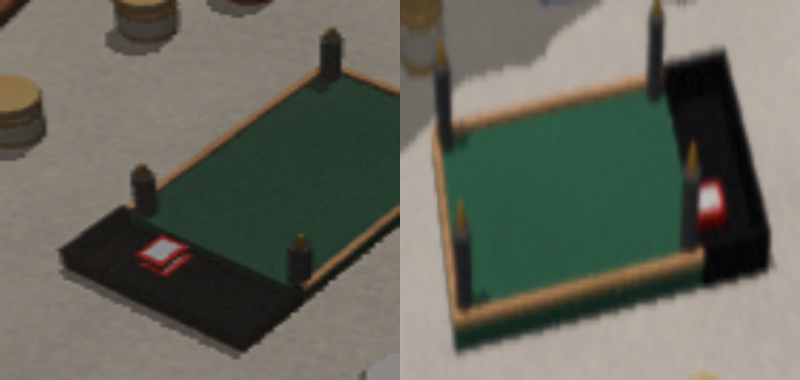

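The deck is clear. Both tags lie in the gutter, one on top of the other, at (163,252) in the left crop and (710,203) in the right. Next I return the scraper and place the lower tray.

Run:
```python
from h import *
m=np.array([.6444,.2604]); my=np.radians(-12.0)
manip.movep(P3(m,.12),quat(my)); manip.servo_line(P3(m,.058),v=.15)
print(manip.servo_line(P3(m,.045),v=.03,f_stop=4),manip.get_tcp_pos())
manip.move_gripper(.045); manip.servo_line(P3(m,.20),v=.2)
# lower tray
t=np.array([.4336,.3585]); ty=np.radians(-7.2)
manip.move_gripper(.036,45); manip.movep(P3(t,.16),quat(ty)); manip.servo_line(P3(t,.048),v=.12)
manip.move_gripper(0,45); print(manip.get_opening(),manip.get_force())
manip.servo_line(P3(t,.075),v=.08); print(manip.get_force(),manip.get_opening())
manip.servo_line(P3(t,.235),v=.15)
manip.servo_line(P3([.45,.20],.235),v=.2)
manip.movep(P3(BC,.235),quat(BY)); manip.pause(.2)
print(manip.get_opening(),manip.get_wrist_torque(),manip.get_time_s())
# view alignment
A=[]
for n,b in(('scene',(190,320,120,270)),('side',(200,345,130,245))):
    im,d,c=grab(n); A.append(cv2.resize(im[b[2]:b[3],b[0]:b[1]],(400,440)))
save(np.hstack(A),'lt.png')
```

```text
True [0.64534681 0.26080008 0.0494162 ]
0.011640656261787091 [-2.96413004 -0.04218735  5.09587764]
[-0.04829514  0.91724397 -3.99658936] 0.01164093931272182
0.011812784585168254 [-0.10208715  0.10184296 -0.01890902] 24.425
```

View pics/lt.png

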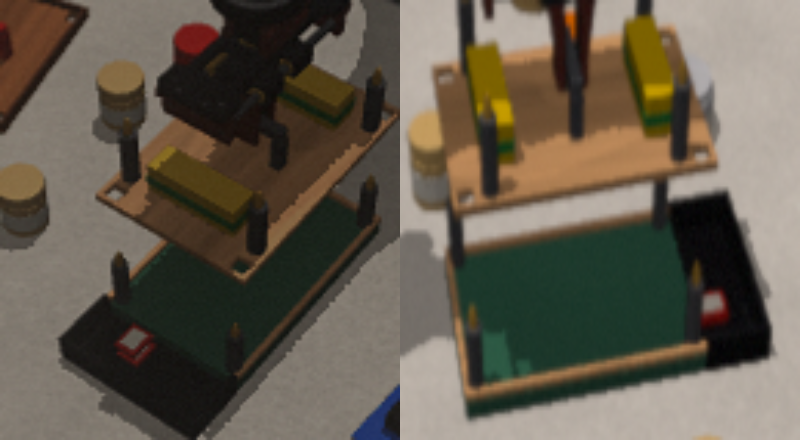

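The tray is held level over the base with its holes roughly above the posts. Next I lower it with a force stop.

Run:
```python
from h import *
manip.servo_line(P3(BC,.152),v=.12)
print(manip.servo_line(P3(BC,.125),v=.03,f_stop=8),manip.get_tcp_pos(),manip.get_force(),manip.get_wrist_torque())
A=[]
for n,b in(('scene',(190,320,120,270)),('side',(200,345,130,245))):
    im,d,c=grab(n); A.append(cv2.resize(im[b[2]:b[3],b[0]:b[1]],(400,440)))
save(np.hstack(A),'lt2.png')
```

```text
True [0.54939255 0.01655395 0.12822636] [-1.7470536  -0.75606307  5.92041027] [-0.02585178  0.36215631  0.03724178]
```

Contact came at 0.1282 against the expected 0.128. I release, check with the wrist camera, then look at the upper tray.

Run:
```python
from m import *
manip.move_gripper(.036); p=manip.get_tcp_pos(); manip.servo_line([p[0],p[1],.30],v=.2)
im,d,c=look(.55,.0165,'wlt',z=.40); P=cloud(c,d)
cc,t=posts(P,BC,BY,.086,.066,(.150,.18)); print('lt',cc,np.degrees(t))
k=(np.hypot(P[...,0]-BC[0],P[...,1]-BC[1])<.045)&(P[...,2]>.125)&(P[...,2]<.155); print('handle',rect(P[k]))
# tray board heights by corner-ish
w=blob(im,d,c,(5,50,60),(25,200,255),(.06,.11)); R=np.array([[np.cos(BY),-np.sin(BY)],[np.sin(BY),np.cos(BY)]]); q=(w[:,:2]-BC)@R
for sx in(-1,1):
  for sy in(-1,1):
    k=(q[:,0]*sx>.02)&(q[:,0]*sx<.115)&(q[:,1]*sy>.05)&(q[:,1]*sy<.075); print(sx,sy,k.sum(),w[k,2].mean() if k.any() else 0)
im,d,c=look(.42,-.37,'wut'); P=cloud(c,d)
r=np.concatenate([blob(im,d,c,l,h,(.045,.07),(.3,.56,-.5,-.25)) for l,h in(((0,120,80),(6,255,255)),((172,120,80),(180,255,255)))])
print('uhandle',rect(r),len(r),r[:,2].max())
w=blob(im,d,c,(0,50,30),(25,255,255),(.003,.025),(.27,.56,-.52,-.24)); C,s,a=rect(w); print('utray',C,s,np.degrees(a))
print(manip.get_time_s())
a=cv2.imread('pics/wlt.png');b=cv2.imread('pics/wut.png'); cv2.imwrite('pics/w2.png',cv2.resize(np.hstack([a,b]),(800,300)))
```

```text
post [0.086 0.066] 36 [-0.00201479  0.00080437]
  post [-0.086  0.066] 38 [7.10511692e-05 6.07117875e-04]
  post [-0.086 -0.066] 41 [-2.41625128e-05  1.35530764e-03]
  resid mm [[-1.3, -0.2], [0.8, -0.3], [0.6, 0.5]]
lt [0.54899199 0.01741987] -8.040115805765517
handle (array([0.54892859, 0.0165369 ]), array([0.06417425, 0.01201116]), np.float64(1.4313370999937527))
-1 -1 495 0.08846540931154812
-1 1 852 0.08835353909754047
1 -1 470 0.08789337055446618
1 1 808 0.08831410652905106
uhandle (array([ 0.41765201, -0.38322629]), array([0.06317113, 0.0114428 ]), np.float64(-1.475678998459681)) 294 0.060307212369977825
utray [ 0.41786893 -0.3838894 ] [0.19972339 0.15622859] 5.494909763336182
30.3583
```

View pics/w2.png

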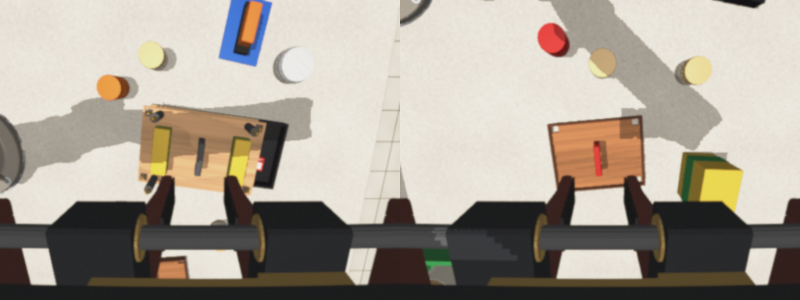

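The lower tray is seated: all four board areas read 0.088. The upper tray is at (0.4177, -0.3836), yaw 5.5°.

Run:
```python
from h import *
t=np.array([.4177,-.3836]); ty=np.radians(5.5); L=np.array([.5490,.0169])
manip.movep(P3(t,.16),quat(ty)); manip.servo_line(P3(t,.048),v=.12)
manip.move_gripper(0,45); print(manip.get_opening())
manip.servo_line(P3(t,.30),v=.18); print(manip.get_force(),manip.get_opening())
manip.movep(P3([.47,-.18],.30),quat(0)); manip.movep(P3(L,.30),quat(np.radians(-8.05))); manip.pause(.2)
manip.servo_line(P3(L,.222),v=.12)
print(manip.servo_line(P3(L,.193),v=.03,f_stop=8),manip.get_tcp_pos(),manip.get_force(),manip.get_wrist_torque(),manip.get_time_s())
```

```text
0.012268218725565178
[-1.14246943  0.09585214 -3.61324857] 0.011826491858764478
True [0.5487537  0.01695302 0.19610763] [-1.8032069  -0.14245191  5.79465824] [-0.02164409  0.34895606 -0.03835385] 37.8583
```

```bash
cat >> m.py <<'E'
def jars(im,d,c,zr=(.058,.076)):
    """all jar tops: (centre, diameter, median hsv)"""
    P=cloud(c,d); h=cv2.cvtColor(im,cv2.COLOR_RGB2HSV)
    m=((d>0)&(P[...,2]>zr[0])&(P[...,2]<zr[1])&(np.hypot(P[...,0],P[...,1])>.3)).astype(np.uint8)
    n,l,s,_=cv2.connectedComponentsWithStats(cv2.morphologyEx(m,2,np.ones((3,3)))); o=[]
    for i in range(1,n):
        if s[i,4]<150: continue
        q=P[l==i]; (x,y),r=cv2.minEnclosingCircle(q[:,:2].astype(np.float32)*1000)
        if 21<r<32: o.append((np.round(np.append(q[:,:2].mean(0),2*r/1000),4),np.median(h[l==i],0)))
    return o
E
python3 - <<'E'
from m import *
manip.move_gripper(.036); p=manip.get_tcp_pos(); manip.servo_line([p[0],p[1],.36],v=.2)
B=[]
im,d,c=look(.55,.0165,'wup',z=.42); P=cloud(c,d); B.append(im)
w=blob(im,d,c,(0,50,30),(25,255,255),(.13,.19),(.42,.68,-.1,.14)); C,s,a=rect(w); print('utray',C,s,np.degrees(a))
R=np.array([[np.cos(BY),-np.sin(BY)],[np.sin(BY),np.cos(BY)]]); q=(w[:,:2]-BC)@R
for sx in(-1,1):
  for sy in(-1,1):
    k=(q[:,0]*sx>.03)&(q[:,0]*sx<.075)&(q[:,1]*sy>.03)&(q[:,1]*sy<.06); print(sx,sy,k.sum(),np.median(w[k,2]) if k.any() else 0)
for j in jars(im,d,c): print('J',j)
im,d,c=look(.454,.204,'wj1'); B.append(im)
for j in jars(im,d,c): print('J1',j)
save(cv2.resize(np.hstack(B),(800,300)),'w3.png')
print(manip.get_time_s())
E
```

```text
utray [0.5483277 0.0169457] [0.20065651 0.15578984] -8.042648315429688
-1 -1 347 0.1560765557323034
-1 1 707 0.15604784301387392
1 -1 274 0.1562306607789714
1 1 685 0.15605784837077058
J (array([0.4569, 0.2041, 0.0501]), array([ 28.,  66., 235.]))
J (array([0.3702, 0.1446, 0.0507]), array([ 16., 175., 234.]))
J1 (array([0.621 , 0.4178, 0.0599]), array([ 21.,  27., 126.]))
J1 (array([0.456 , 0.2057, 0.0498]), array([ 25.,  81., 233.]))
J1 (array([0.3617, 0.1495, 0.0493]), array([ 14., 184., 229.]))
41.2167
```

View pics/w3.png

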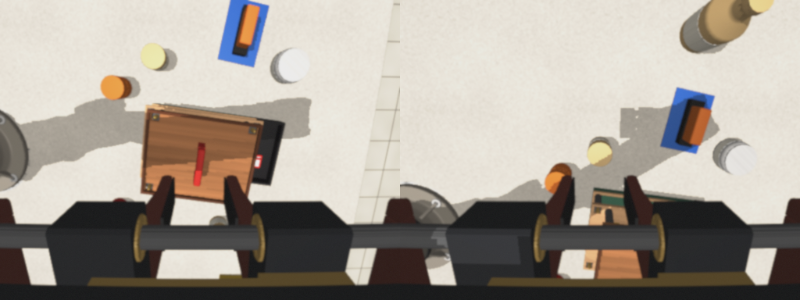

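The upper tray is seated: its board reads 0.156 at all four areas, centre (0.5485, 0.0169). Jar 1 is at (0.456, 0.205). Next are the jars, with a fresh look before each one.

```bash
cat > pick.py <<'E'
from m import *
U=np.array([.5486,.0169]); UY=np.radians(-8.04)
def uw(x,y): c,s=np.cos(UY),np.sin(UY); return U+np.array([c*x-s*y,s*x+c*y])
def jar(j,yaw,dst):
    manip.move_gripper(.068,25); manip.movep(P3(j,.15),quat(yaw)); manip.servo_line(P3(j,.037),v=.15)
    manip.move_gripper(0,25); o=manip.get_opening(); manip.servo_line(P3(j,.28),v=.25); print('grip',o,manip.get_opening())
    if manip.get_opening()<.044: raise SystemExit('missed')
    w=uw(*dst); manip.movep(P3(w,.28),quat(UY)); manip.servo_line(P3(w,.203),v=.15)
    print(manip.servo_line(P3(w,.188),v=.03,f_stop=3),manip.get_tcp_pos())
    manip.move_gripper(.060); manip.servo_line(P3(w,.30),v=.2); print(manip.get_time_s())
E
python3 - <<'E'
from pick import *
jar([.4562,.2052],np.radians(10),(-.058,.036))
im,d,c=look(.50,-.19,'wj2')
for j in jars(im,d,c): print('J2',j)
E
```

```text
grip 0.04958130934847521 0.04972122492920836
True [0.49676185 0.06105874 0.19321924]
48.0333
J2 (array([ 0.339 , -0.1569,  0.0505]), array([  1., 185., 229.]))
J2 (array([ 0.4266, -0.1979,  0.0501]), array([ 25.,  80., 235.]))
J2 (array([ 0.5974, -0.2076,  0.0502]), array([ 24.,  85., 235.]))
```

Run:
```python
from pick import *
jar([.4266,-.1979],np.radians(15),(-.058,-.036))
im,d,c=look(.58,-.2,'wj3'); J=[j for j in jars(im,d,c) if 20<=j[1][0]<=32 and j[1][1]>50 and j[1][1]<130]
for j in J: print('J3',j)
j=min(J,key=lambda j:np.hypot(j[0][0]-.597,j[0][1]+.208))[0]
assert np.hypot(j[0]-.597,j[1]+.208)<.08
jar(j[:2],0,(.058,0))
im,d,c=look(.55,.0165,'wend',z=.46)
for q in jars(im,d,c,(.212,.23)): print('tray jars',q)
manip.movep([.45,-.42,.40],quat(0)); manip.pause(.3)
for n in('scene','side'):
    im,d,c=grab(n); save(cv2.resize(im,(800,600)),n+'E.png')
print(manip.get_time_s())
a=cv2.imread('pics/sceneE.png');b=cv2.imread('pics/sideE.png')
cv2.imwrite('pics/E.png',np.hstack([a[150:520,240:680],b[130:500,200:560]]))
```

```text
grip 0.050003065459038265 0.04998941045437687
True [ 0.48668747 -0.01035299  0.1931164 ]
55.8333
J3 (array([ 0.5978, -0.2091,  0.0501]), array([ 25.,  82., 234.]))
grip 0.04958406637696507 0.04959173478554067
True [0.60662433 0.00884844 0.19337719]
63.5583
tray jars (array([0.4967, 0.061 , 0.0498]), array([ 18., 103., 183.]))
tray jars (array([0.6053, 0.0095, 0.0496]), array([ 24.,  85., 235.]))
tray jars (array([ 0.4904, -0.0079,  0.0495]), array([ 24.,  86., 235.]))
66.7833
```

View pics/E.png

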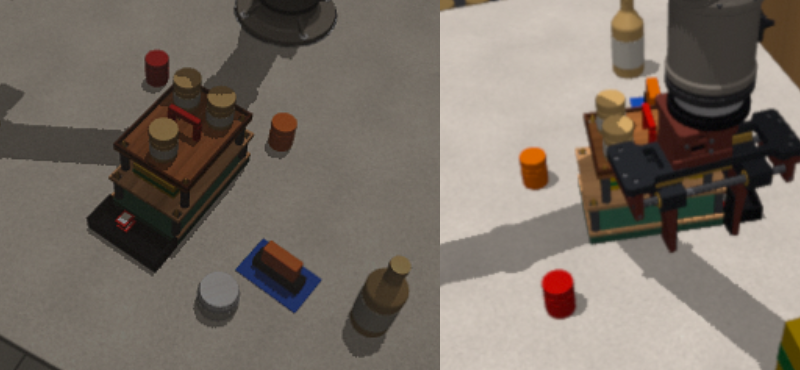

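The three jars stand upright on the seated upper tray, at (187,85), (220,105) and (163,137). The scraper stands on its mat at (280,265), and the tags are in the gutter at (124,221). No tan jar remains on the counter, so I hand in.

Run:
```python
from h import *
print(manip.finish_job())
```

```text
the job is handed in; nothing more can be done
None
```

The display stand is set up and handed in, at about 67 s on the robot's clock, with no retries needed.

- **Tags:** one scraper pass pushed both tags into the gutter. They ended up one on top of the other there, and I left them that way; the deck was clear.
- **Lower tray:** it touched down at 128.2 mm (128 expected). Its board measured about 88 mm at all four areas checked, which is fully home.
- **Upper tray:** it touched down at 196.1 mm (196 expected). Its board measured 156 mm at all four areas checked, also fully home. I did not measure either tray again after placing the jars, but both looked in place in the last picture.
- **Jars:** all three tan jars stand upright on the upper tray, confirmed by the wrist camera. The red and orange look-alikes were left alone.
- **Scraper:** it stands on its blue mat.
- **Bystanders:** I saw no sign that the bottle, carton or can moved. I did not measure them again at the end, and the carton was only partly in view in the last picture.

No check failed.

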